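Pop the sample-port hatch of the photometer

TASK

Open the square sample-port hatch on top of the photometer: press its ribbed pad down with the fingertips, once and not too hard, until the push-push latch clicks free, then let go so that the hatch swings up by itself. Stay off it and watch that it remains standing fully open for at least two seconds; do not push it down again, do not take hold of it, leave the dry bath's long narrow hatch shut and everything else where it stands.

Things in the scene. Friction and masses are not known exactly. Their poses are not given: they have to be found in the camera images.
- photometer: the photometer: white plastic housing, 190 mm (x) by 160 mm (y) by 85 mm tall, fixed to the bench; a display and three small keys on the front part of its top and one square hatch at the rear part. Origin: centre of its underside; its x axis points from its front (the robot's side) to its back, z up
- dry_bath: the other instrument, a dry bath: white plastic housing, 170 mm (x) by 160 mm (y) by 85 mm tall, fixed; a display and a round knob on top and a long narrow hatch at the rear part, 60 mm (x) by 120 mm (y). Origin and axes as for the photometer. The two instruments may stand either way round
- sample_hatch (a joint): angle (rad) of the photometer's square hatch: grey lid, 90 by 90 mm, 6 mm thick, hinged at its back edge, 2 mm proud of the housing. About 0 = shut and latched; negative = pressed in, -0.08 = on its stop; 1.25 = fully open, nearly upright. It rides on a push-push latch: pressed in far enough and let go, it springs up by itself in about 1.5 s and stays up; pushed hard down to the stop again it can latch shut
- sample_hatch_pad (a point): where to press: middle of three dark ribs on the square hatch, 18 mm from its front edge, 72 mm from its hinge, half-way across; on the lid's upper face, about 87 mm above the bench when shut; moves with the lid, x to the hinge, z out of the lid. Pressed here the latch frees after about 5 mm, at about 3 N (less travel: it stays latched), and the lid meets its stop, where the force rises, at 6 to 6.5 mm
- sample_hatch_hinge (a point): middle of the square hatch's hinge line, at its back edge, about 84 mm above the bench; y along the hinge line
- block_hatch (a joint): angle (rad) of the dry bath's long narrow hatch; it has the same kind of latch; about 0 = shut, to be left so
- vial: small closed glass vial, 22 mm across, 42 mm tall, standing on the front part of the photometer's top. Bystander. Origin: centre of its underside, z up
- reagent: small amber glass bottle, 28 mm across, 70 mm tall, standing between the two instruments. Bystander. Origin: centre of its underside, z up
- beaker: empty glass beaker, 64 mm across, 85 mm tall. Bystander. Origin: centre of its underside, z up
- washbottle: white plastic bottle with a cap, 60 mm across, 140 mm tall. Bystander. Origin: centre of its underside, z up
- weighing_jar: squat glass weighing jar with a knobbed lid, 48 mm across, 55 mm tall. Bystander. Origin: centre of its underside, z up

How it is judged (in metres and radians):
On the way, in this order (a step that is already met when the one before it is completed fails the run):
1. the square hatch is pressed in by the fingertips (angle below -0.03 rad) (value of joint sample_hatch below -0.03 rad and contact force between the fingers and sample_hatch above 0.5 N), for 0.02 s.
2. let go, it has swung up by itself and stands open (above 1.15 rad), untouched, for 2 s (value of joint sample_hatch above 1.15 rad and contact force between the fingers and sample_hatch below 0.1 N), for 2 s.
At the end, for the whole second after the job is handed in: the square hatch stands open above 1.15 rad and at rest, and the long narrow hatch is still shut (within 0.05 rad) (value of joint sample_hatch above 1.15 rad and velocity of joint sample_hatch below 0.05 rad/s and value of joint block_hatch between -0.05 and 0.05 rad); the robot touches nothing.
It fails at once if the square hatch is pushed back down by the fingers after it has popped (value of joint sample_hatch above 0.1 rad and velocity of joint sample_hatch below -0.2 rad/s and contact force between the fingers and sample_hatch above 0.3 N).
It fails at once if the hatch is still held, pulled or lifted by the fingers when it is nearly fully open (above 1.12 rad) (value of joint sample_hatch above 1.12 rad and contact force between the fingers and sample_hatch above 1 N).
It fails at once if the hatch is pressed with more than 60 N (contact force between the fingers and sample_hatch above 60 N).
It fails at once if the dry bath's hatch is pressed or opened (value of joint block_hatch above 0.1 rad or value of joint block_hatch below -0.06 rad).
It fails at once if a bystander is lifted, carried, moved by more than 30 mm or knocked over (distance of any of vial, reagent, beaker, washbottle, weighing_jar from where it was at the start of the episode above 0.03 m or angle between any of vial, reagent, beaker, washbottle, weighing_jar's own z axis and vertical above 0.5 rad).
It also fails if it takes over 35 s, if anything falls off the work surface, if the arm or the gripper's body presses on something with over 40 N, if the wrist force passes 120 N, or if a joint passes its speed limit or range.

ROBOT

A 6-joint arm with a two-finger parallel gripper is mounted at the origin on the work surface. World frame = base frame: x ahead of the robot, y to its left, z up, the work surface at z = 0. Lengths are in m, angles in degrees, forces in N, time in s.
With the tool pointing down it reaches from about 0.275 to 0.85 m from the base axis. Payload 5.2 kg.
Tool frame: the origin (TCP) lies midway between the tips of the shut fingers; the grasp point (between the pads) lies 19 mm behind it; z points along the fingers, y is the line along which they close (so a half turn about z gives the same grasp; the last joint's range is limited). The gripper opens to 85 mm and grips with 20 to 120 N. Pads are 22 mm wide; open, the fingers measure 114 mm over their backs; the gripper's body (76 mm by 85 mm) begins 54 mm behind the grasp point. The pads swing forward as they close: fully open they stand 13 mm farther back than shut.
Start: joints at [-84.271, 14.817, 87.949, -0, 77.235, -11.62], TCP at [0.164, -0.525, 0.231] pointing down, gripper open.
Joint ranges: [-179.93, 179.93], [-52.35, 119.4], [10.71, 147.94], [-69.91, 249.91], [12.55, 155.21], [-178.61, 178.61]. Speed limits (degrees/s): [147.25, 147.25, 180, 180, 180, 180].

INTERFACE

Orientations are given as [roll, pitch, yaw] about the fixed x, y, z axes, in that order (R = Rz(yaw) Ry(pitch) Rx(roll)).
In Python, from workcell import robot, cams, ticket gives the robot as it stands. The module is installed in compiled form; this text tells all that it offers.
- The arm moves only by the tool servo_tool, never from a script. Its arguments are lists of equal length, an entry for each row: "fingers": the closure in counts, from 0 (fully open) to 255 (shut); "translation": the shift along the tool's x, y, z in cm, a list of three; "rot": the turn, a rotation vector about the tool's x, y, z in rad, a list of three. In form: {"fingers": [fingers, ...], "translation": [[tx, ty, tz], ...], "rot": [[wx, wy, wz], ...]}. A call has exactly 10 rows; each row is the pose to reach, as a shift and turn from the pose commanded when the call began, along the tool's axes at that moment; what a row does not reach only later rows make up. A row lasts 1/12 s, in which the tool goes at most 41.7 mm and 7.16 degrees, less where a joint would pass 70% of its speed; a pose out of reach is approached as far as the arm can. A call with a gripper value outside its range is refused whole. The fingers move at their own pace and stop on an object; "force" is the grip in N (left out, the last holds). Time passes only in rows, so rows that repeat a pose let the fingers close, or fill a call up. It gives the time, the measured TCP pose, the force, the opening and the grip force at its end, in the units of the state.
- robot.get_state(): the state, without advancing time (a new reading comes with each control period).
- cams.snapshot(name): name is "scene" or "top" or "wrist"; returns the picture (420x560x3 uint8, blue, green, red); there is no depth.
- cams.calibration(name): a dict with "fx", "fy", "cx", "cy" (pixels), "rvec" (rotation vector, rad) and "tvec" (3), from world to camera coordinates, as OpenCV has them. Camera axes: x right, y down, z forward; pixel columns grow to the right and rows downward; lengths in m; the calibration is good to about 2 mm. A picture is of the moment at which its call begins: read the wrist's pose just before it. calibration takes no time and is no camera call; for the wrist camera it gives the pose at the moment of the call.
- ticket.hand_in(): hands the job in; it is judged then, once.
The state is a dict: "time_s": time; "joint_positions": joint angles; "qd": joint speeds; "joint_efforts": joint torques, N m; "eef_pos": TCP position; "ee_rot": TCP orientation; "wrist_force": force on the tool from outside, world axes, zero at the start; "torque": the same for the moment, N m; "opening": finger opening in m; "gripper_force": force on a finger pad.
Only numpy, scipy, OpenCV 4.12 (cv2) and the standard library are available. Lean on these libraries where they do the work, as an engineer would, in place of code of your own. Each camera call takes 0.05 s, during which the arm holds its last target. There are 200 camera calls.

## Working session

There is one attempt and no reset: what is moved stays moved. The work goes in short steps, Python scripts to look and compute and a tool call to move; the robot and the scene stay as the last step left them, time stands still between calls to the robot, and variables do not carry over. Pictures are saved under pics/ and viewed, at most 10 in all, crops included, and the job is handed in when it is done.

Besides the shell and the picture viewer there is one more tool, called after "Call:" as name(argument=value, ...) on one line, values as JSON. servo_tool: Moves the arm, as the interface text tells. Its arguments: {"type":"object","properties":{"fingers":{"type":"array","items":{"type":"number"}},"translation":{"type":"array","items":{"type":"array","items":{"type":"number"}}},"rot":{"type":"array","items":{"type":"array","items":{"type":"number"}}},"force":{"type":"number"}},"required":["fingers","translation","rot"]}

```bash
mkdir -p pics; python3 - <<'E'
from workcell import robot,cams
import cv2
for n in("top","scene"):
    cv2.imwrite(f"pics/{n}0.png",cams.snapshot(n)); print(cams.calibration(n))
print(robot.get_state())
E
```

```text
{'fx': 445.6928865604747, 'fy': 445.6928865604747, 'cx': 276.2693208237761, 'cy': 214.0648992493496, 'rvec': array([ 2.17282674, -2.15066311,  0.15385568]), 'tvec': array([-0.00254151,  0.57791599,  1.28036502])}
{'fx': 441.7442151436964, 'fy': 441.7442151436964, 'cx': 287.7638075874623, 'cy': 210.57595622840842, 'rvec': array([ 2.07288456,  1.13348007, -0.4950519 ]), 'tvec': array([-0.31023532, -0.25087672,  1.46667564])}
{'time_s': 0.1, 'joint_positions': array([-8.42680080e+01,  1.48566813e+01,  8.80059064e+01,  1.72614025e-04,
        7.72336899e+01, -1.16210693e+01]), 'qd': array([-0.05120123, -0.05120539, -0.04330903, -0.02573788,  0.00048803,
       -0.02096028]), 'joint_efforts': array([ 2.76107574e-03, -4.46970570e+01, -2.91245413e+01, -1.68792430e-04,
        6.26805529e-03,  3.12262936e-07]), 'eef_pos': array([ 0.16400369, -0.52448004,  0.23053511]), 'ee_rot': array([-1.79905730e+02, -1.95587972e-02,  1.73530070e+01]), 'wrist_force': array([ 0.4664862 , -0.16919732, -0.11403182]), 'torque': array([ 0.01577788,  0.04962199, -0.0073045 ]), 'gripper_force': 0.0, 'opening': 0.0855214958692948}
```

View pics/top0.png

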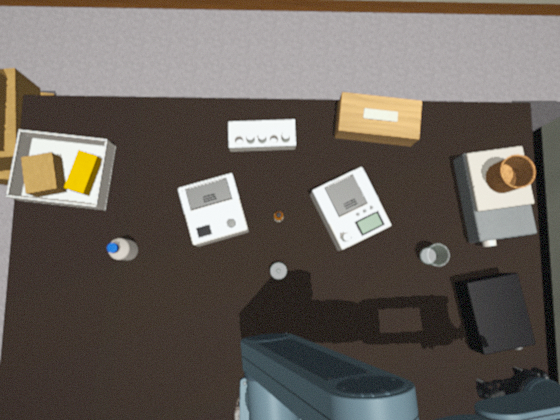

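View pics/scene0.png

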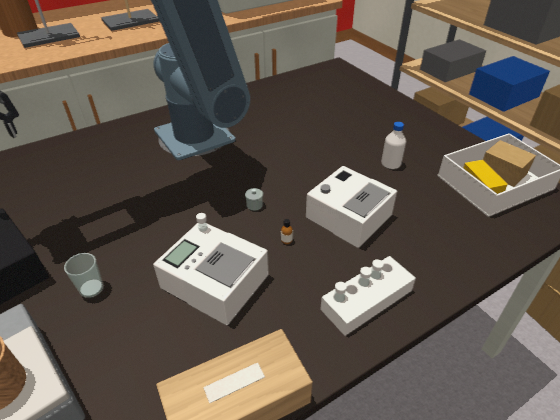

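The top view shows the photometer at about (350,208), with its grey hatch at (347,195) and ribs near (350,203). The vial is at (346,237), and the dry bath is on the left at (213,208). Next I'll locate the hatch precisely.

```bash
cat > h.py <<'E'
import numpy as np,cv2
from workcell import cams
def ray(n,px,z):
    c=cams.calibration(n);R=cv2.Rodrigues(c['rvec'])[0];o=-R.T@c['tvec']
    p=np.array(px,float).reshape(-1,2)
    d=np.c_[(p[:,0]-c['cx'])/c['fx'],(p[:,1]-c['cy'])/c['fy'],np.ones(len(p))]@R
    return o+d*((z-o[2])/d[:,2])[:,None]
E
python3 - <<'E'
from h import *
im=cv2.imread("pics/top0.png");g=cv2.cvtColor(im,cv2.COLOR_BGR2GRAY)
roi=np.zeros_like(g);roi[165:220,320:375]=1
m=((g>95)&(g<185)&(roi>0)).astype(np.uint8)
m=cv2.morphologyEx(m,cv2.MORPH_OPEN,np.ones((3,3)))
n,l,s,c=cv2.connectedComponentsWithStats(m)
k=1+s[1:,4].argmax();print(s[1:],c[1:])
cn=cv2.findContours((l==k).astype(np.uint8),0,1)[0][0]
r=cv2.minAreaRect(cn);b=cv2.boxPoints(r);print(r)
w=ray("top",b,.087);print(w.round(4), w.mean(0))
# ribs
hull=np.zeros_like(g);cv2.fillPoly(hull,[cv2.boxPoints((r[0],(r[1][0]-6,r[1][1]-6),r[2])).astype(int)],1)
d=(hull>0)&(g<95);ys,xs=np.nonzero(d);print(len(xs),xs.mean(),ys.mean());print(ray("top",[xs.mean(),ys.mean()],.088))
# white housing
mw=((g>185)).astype(np.uint8);n,l,s,c=cv2.connectedComponentsWithStats(mw);k=l[215,325:340].max();print(s[k])
cn=max(cv2.findContours((l==k).astype(np.uint8),0,1)[0],key=cv2.contourArea);print(cv2.minAreaRect(cn))
cv2.imwrite("pics/z.png",np.hstack([cv2.resize(im[160:255,300:400],None,fx=4,fy=4,interpolation=2),cv2.resize(cv2.imread("pics/scene0.png")[205:300,165:265],None,fx=4,fy=4,interpolation=2)]))
E
```

```text
[[326 176  40  40 973]
 [320 212   5   8  28]] [[345.42137718 195.56526208]
 [322.         215.5       ]]
((345.3999938964844, 195.29998779296875), (32.199378967285156, 30.857736587524414), 63.43495178222656)
[[ 0.649  -0.1333  0.087 ]
 [ 0.6904 -0.2132  0.087 ]
 [ 0.6069 -0.2535  0.087 ]
 [ 0.5662 -0.174   0.087 ]] [ 0.6281124  -0.19352055  0.087     ]
0 nan nan
[[nan nan nan]]
[ 313  167   78   82 2311]
((351.5, 207.5), (66.63482666015625, 55.90169906616211), 63.43495178222656)<stdin>:13: RuntimeWarning: Mean of empty slice.
  ret = ret.dtype.type(ret / rcount)
```

View pics/z.png

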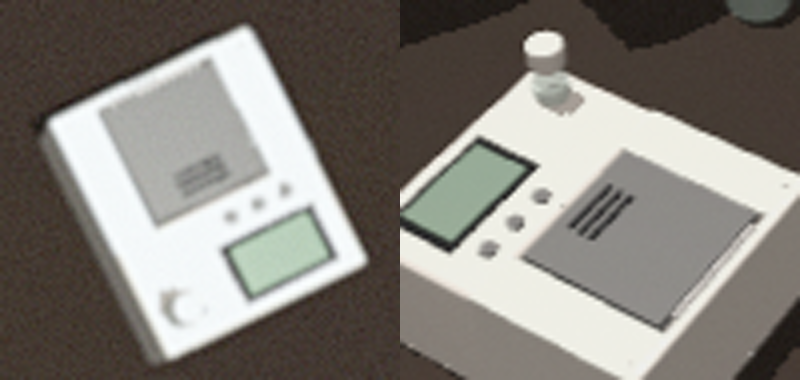

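The crops show the hatch and its three ribs, centred near top pixel (350.2,203.8) and scene pixel (214.9,257.6). The hinge is at the far side, away from the display. The vial stands at the front corner, well off the pad.

```bash
python3 - <<'E'
from h import *
from workcell import robot
f=lambda p:np.array(p)/4+[300,160]-.4
B=ray("top",f([[100,112],[208,62],[268,173],[158,225]]),.087);print(B.round(4))
bk=(B[0]+B[1])/2;fr=(B[2]+B[3])/2;u=(bk-fr)[:2];yaw=np.degrees(np.arctan2(u[1],u[0]));print("yaw",yaw,np.linalg.norm(u),"pad",fr+.2*(bk-fr))
print("ribs",ray("top",f([202,177]),.087),ray("scene",[214.9,257.6],.087))
print("vial",ray("top",f([183,307]),.11))
sc=ray("scene",np.array([[622-400,150],[763-400,215],[667-400,328],[523-400,258]])/4+[165,205]-.4,.087);print(sc.round(4))
s=robot.get_state();from scipy.spatial.transform import Rotation as R
T=R.from_euler('xyz',s['ee_rot'],degrees=True)
pad=(fr+.2*(bk-fr))*[1,1,0]+[0,0,.13]
print(s['eef_pos'],s['ee_rot'],T.inv().apply(pad-s['eef_pos'])*100)
E
```

```text
[[ 0.6496 -0.1339  0.087 ]
 [ 0.6871 -0.212   0.087 ]
 [ 0.6067 -0.2541  0.087 ]
 [ 0.5684 -0.1749  0.087 ]]
yaw 27.17857856323003 0.09086454330978037 pad [ 0.60370374 -0.20617854  0.087     ]
ribs [[ 0.603278   -0.20670686  0.087     ]] [[ 0.60225724 -0.20601923  0.087     ]]
vial [[ 0.50821988 -0.18821703  0.11      ]]
[[ 0.5668 -0.1761  0.087 ]
 [ 0.651  -0.1336  0.087 ]
 [ 0.6909 -0.2122  0.087 ]
 [ 0.6093 -0.2547  0.087 ]]
[ 0.16400369 -0.52448004  0.23053511] [-1.79905730e+02 -1.95587972e-02  1.73530070e+01] [ 51.45888532 -17.25040868  10.09947394]
```

Call:
servo_tool(fingers=[255,255,255,255,255,255,255,255,255,255], translation=[[2,-0.7,0],[5,-1.7,0],[9,-3,0],[13,-4.4,0],[17,-5.7,0],[21,-7,0],[25,-8.4,0],[29,-9.7,0],[32,-10.7,0],[34,-11.4,0]], rot=[[0,0,-0.02],[0,0,-0.04],[0,0,-0.06],[0,0,-0.08],[0,0,-0.1],[0,0,-0.12],[0,0,-0.14],[0,0,-0.16],[0,0,-0.17],[0,0,-0.17]])

```text
time_s: 0.93
eef_pos: [0.457, -0.3119, 0.2309]
ee_rot: [-179.9, -0.1, 27.3]
wrist_force: [0.2, -0.4, -0.3]
opening: 0.0001
gripper_force: 0.0
```

```bash
cat > go.py <<'E'
import sys
from h import *
from workcell import robot
from scipy.spatial.transform import Rotation as R
s=robot.get_state();T=R.from_euler('xyz',s['ee_rot'],degrees=True)
print(s['time_s'],s['eef_pos'],s['ee_rot'],s['wrist_force'],s['opening'])
print(T.inv().apply(np.array(eval(sys.argv[1]))-s['eef_pos'])*100)
E
python3 go.py "[.603,-.206,.11]"
```

```text
0.9333 [ 0.45700219 -0.31189984  0.23094573] [-1.79945910e+02 -5.70741084e-02  2.72623210e+01] [ 0.21737304 -0.39366966 -0.28230488] 0.00013731277951854897
[17.81686314 -2.71454808 12.11489466]
```

Call:
servo_tool(fingers=[255,255,255,255,255,255,255,255,255,255], translation=[[3,-0.5,1],[6,-0.9,2],[9,-1.4,4],[12,-1.8,6],[14,-2.1,8],[16,-2.4,10],[17.3,-2.6,11],[17.8,-2.7,11.5],[17.8,-2.7,11.5],[17.8,-2.7,11.5]], rot=[[0,0,0],[0,0,0],[0,0,0],[0,0,0],[0,0,0],[0,0,0],[0,0,0],[0,0,0],[0,0,0],[0,0,0]])

```text
time_s: 1.77
eef_pos: [0.6005, -0.2103, 0.1168]
ee_rot: [180.0, 0.0, 27.1]
wrist_force: [0.7, -0.1, -0.2]
opening: 0.0002
gripper_force: 0.0
```

```bash
python3 go.py "[.603,-.206,.087]"; python3 - <<'E'
from h import *
a=cams.snapshot("scene")[180:310,140:290];b=cams.snapshot("wrist")
cv2.imwrite("pics/n.png",np.hstack([cv2.resize(a,(450,390)),cv2.resize(b,(350,390))]))
E
```

```text
1.7667 [ 0.60054517 -0.21027089  0.11678086] [1.79976995e+02 2.11034560e-02 2.70959703e+01] [ 0.74316834 -0.12251828 -0.19626261] 0.0001518449257538583
[ 0.41416854 -0.26959598  2.97782566]
```

View pics/n.png

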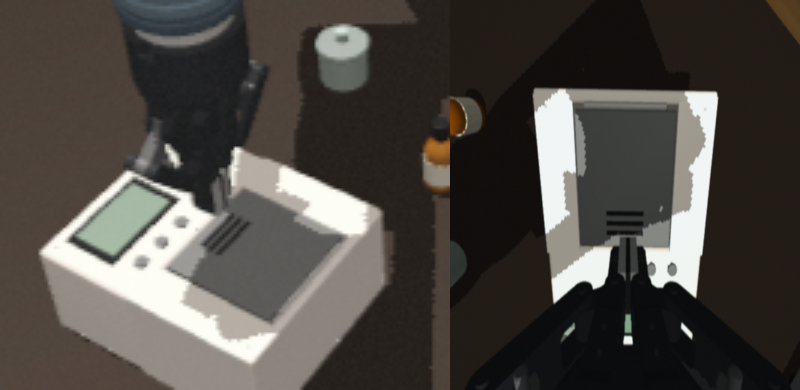

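The fingertips are just in front of the ribs, centred across the lid. I'll shift forward and down to just above the pad.

Call:
servo_tool(fingers=[255,255,255,255,255,255,255,255,255,255], translation=[[0.2,-0.1,0.3],[0.4,-0.2,0.7],[0.4,-0.25,1.2],[0.4,-0.25,1.7],[0.4,-0.25,2.1],[0.4,-0.25,2.4],[0.4,-0.25,2.6],[0.4,-0.25,2.7],[0.4,-0.25,2.7],[0.4,-0.25,2.7]], rot=[[0,0,0],[0,0,0],[0,0,0],[0,0,0],[0,0,0],[0,0,0],[0,0,0],[0,0,0],[0,0,0],[0,0,0]])

```text
time_s: 2.7
eef_pos: [0.6032, -0.2057, 0.0894]
ee_rot: [180.0, -0.0, 27.1]
wrist_force: [1.0, 0.1, -0.2]
opening: 0.0
gripper_force: 0.0
```

Call:
servo_tool(fingers=[255,255,255,255,255,255,255,255,255,255], translation=[[0,0,0.05],[0,0,0.1],[0,0,0.15],[0,0,0.2],[0,0,0.25],[0,0,0.3],[0,0,0.35],[0,0,0.4],[0,0,0.4],[0,0,0.4]], rot=[[0,0,0],[0,0,0],[0,0,0],[0,0,0],[0,0,0],[0,0,0],[0,0,0],[0,0,0],[0,0,0],[0,0,0]])

```text
time_s: 3.53
eef_pos: [0.6032, -0.2057, 0.0854]
ee_rot: [180.0, -0.0, 27.1]
wrist_force: [-1.8, -0.2, 2.5]
opening: -0.0
gripper_force: 1.2
```

In contact at 2.5 N. I'll press on in small steps.

Call:
servo_tool(fingers=[255,255,255,255,255,255,255,255,255,255], translation=[[0,0,0.05],[0,0,0.1],[0,0,0.15],[0,0,0.2],[0,0,0.25],[0,0,0.3],[0,0,0.3],[0,0,0.3],[0,0,0.3],[0,0,0.3]], rot=[[0,0,0],[0,0,0],[0,0,0],[0,0,0],[0,0,0],[0,0,0],[0,0,0],[0,0,0],[0,0,0],[0,0,0]])

```text
time_s: 4.37
eef_pos: [0.6032, -0.2056, 0.0822]
ee_rot: [180.0, 0.0, 27.1]
wrist_force: [-0.9, -0.4, 2.4]
opening: 0.0003
gripper_force: 1.3
```

Call:
servo_tool(fingers=[255,255,255,255,255,255,255,255,255,255], translation=[[0,0,0.05],[0,0,0.1],[0,0,0.1],[0,0,0.1],[0,0,0.1],[0,0,0.1],[0,0,0.1],[0,0,0.1],[0,0,0.1],[0,0,0.1]], rot=[[0,0,0],[0,0,0],[0,0,0],[0,0,0],[0,0,0],[0,0,0],[0,0,0],[0,0,0],[0,0,0],[0,0,0]])

```text
time_s: 5.2
eef_pos: [0.6033, -0.2057, 0.0817]
ee_rot: [180.0, -0.0, 27.1]
wrist_force: [-1.9, 0.6, 4.5]
opening: -0.0003
gripper_force: 2.6
```

Call:
servo_tool(fingers=[255,255,255,255,255,255,255,255,255,255], translation=[[0,0,0.03],[0,0,0.05],[0,0,0.05],[0,0,0.05],[0,0,0.05],[0,0,0.05],[0,0,0.05],[0,0,0.05],[0,0,0.05],[0,0,0.05]], rot=[[0,0,0],[0,0,0],[0,0,0],[0,0,0],[0,0,0],[0,0,0],[0,0,0],[0,0,0],[0,0,0],[0,0,0]])

```text
time_s: 6.03
eef_pos: [0.6033, -0.2057, 0.0816]
ee_rot: [180.0, -0.0, 27.1]
wrist_force: [-2.2, -0.1, 8.9]
opening: -0.0001
gripper_force: 3.8
```

The force has risen to 9 N with no more travel, so the lid is on its stop. Now I'll let go, moving up and back towards the front.

Call:
servo_tool(fingers=[255,255,255,255,255,255,255,255,255,255], translation=[[0,0,-2.5],[-1.5,0,-6],[-4,0,-9],[-7,0,-11.5],[-10,0,-13],[-13,0,-14],[-16,0,-14.5],[-18,0,-15],[-19,0,-15],[-19,0,-15]], rot=[[0,0,0],[0,0,0],[0,0,0],[0,0,0],[0,0,0],[0,0,0],[0,0,0],[0,0,0],[0,0,0],[0,0,0]])

```text
time_s: 6.87
eef_pos: [0.4327, -0.2929, 0.2307]
ee_rot: [180.0, 0.0, 27.0]
wrist_force: [-0.6, 0.5, 0.5]
opening: 0.0005
gripper_force: 0.0
```

Call:
servo_tool(fingers=[255,255,255,255,255,255,255,255,255,255], translation=[[0,0,0],[0,0,0],[0,0,0],[0,0,0],[0,0,0],[0,0,0],[0,0,0],[0,0,0],[0,0,0],[0,0,0]], rot=[[0,0,0],[0,0,0],[0,0,0],[0,0,0],[0,0,0],[0,0,0],[0,0,0],[0,0,0],[0,0,0],[0,0,0]])

```text
time_s: 7.7
eef_pos: [0.434, -0.2922, 0.2308]
ee_rot: [180.0, -0.0, 27.1]
wrist_force: [0.6, -0.4, -0.3]
opening: 0.0004
gripper_force: 0.0
```

```bash
python3 - <<'E'
from h import *
a=cams.snapshot("scene");b=cams.snapshot("wrist")
cv2.imwrite("pics/o.png",np.hstack([cv2.resize(a,(400,300)),cv2.resize(b,(400,300))]))
E
```

```text
(no output)
```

View pics/o.png

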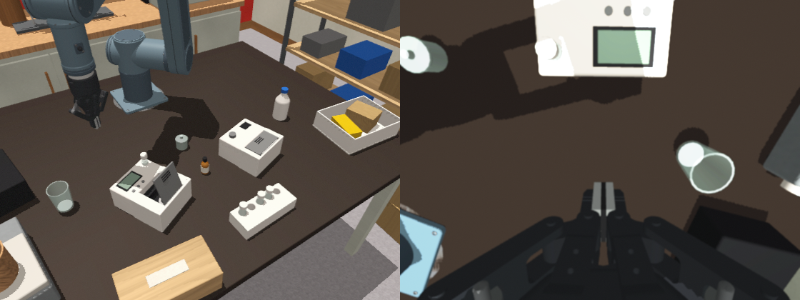

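The hatch is up (scene half, about (165,182)), the vial and the other bystanders are in place, and the dry bath's hatch is shut. I'll wait more than 3 s with the arm still, then check again.

Call:
servo_tool(fingers=[255,255,255,255,255,255,255,255,255,255], translation=[[0,0,0],[0,0,0],[0,0,0],[0,0,0],[0,0,0],[0,0,0],[0,0,0],[0,0,0],[0,0,0],[0,0,0]], rot=[[0,0,0],[0,0,0],[0,0,0],[0,0,0],[0,0,0],[0,0,0],[0,0,0],[0,0,0],[0,0,0],[0,0,0]])

```text
time_s: 8.63
eef_pos: [0.434, -0.2922, 0.2308]
ee_rot: [180.0, -0.0, 27.1]
wrist_force: [-0.3, -0.3, -0.9]
opening: -0.0002
gripper_force: 0.0
```

Call:
servo_tool(fingers=[255,255,255,255,255,255,255,255,255,255], translation=[[0,0,0],[0,0,0],[0,0,0],[0,0,0],[0,0,0],[0,0,0],[0,0,0],[0,0,0],[0,0,0],[0,0,0]], rot=[[0,0,0],[0,0,0],[0,0,0],[0,0,0],[0,0,0],[0,0,0],[0,0,0],[0,0,0],[0,0,0],[0,0,0]])

```text
time_s: 9.47
eef_pos: [0.434, -0.2922, 0.2308]
ee_rot: [180.0, -0.0, 27.1]
wrist_force: [-0.1, 0.5, -0.2]
opening: 0.0001
gripper_force: 0.0
```

Call:
servo_tool(fingers=[255,255,255,255,255,255,255,255,255,255], translation=[[0,0,0],[0,0,0],[0,0,0],[0,0,0],[0,0,0],[0,0,0],[0,0,0],[0,0,0],[0,0,0],[0,0,0]], rot=[[0,0,0],[0,0,0],[0,0,0],[0,0,0],[0,0,0],[0,0,0],[0,0,0],[0,0,0],[0,0,0],[0,0,0]])

```text
time_s: 10.3
eef_pos: [0.434, -0.2922, 0.2308]
ee_rot: [-180.0, 0.0, 27.1]
wrist_force: [0.4, 0.1, -0.4]
opening: 0.0002
gripper_force: 0.0
```

Call:
servo_tool(fingers=[255,255,255,255,255,255,255,255,255,255], translation=[[0,0,0],[0,0,0],[0,0,0],[0,0,0],[0,0,0],[0,0,0],[0,0,0],[0,0,0],[0,0,0],[0,0,0]], rot=[[0,0,0],[0,0,0],[0,0,0],[0,0,0],[0,0,0],[0,0,0],[0,0,0],[0,0,0],[0,0,0],[0,0,0]])

```text
time_s: 11.13
eef_pos: [0.434, -0.2922, 0.2308]
ee_rot: [180.0, -0.0, 27.1]
wrist_force: [0.5, 0.9, 0.9]
opening: -0.0
gripper_force: 0.0
```

```bash
python3 - <<'E'
from h import *
a=cams.snapshot("scene")[180:310,140:290]
cv2.imwrite("pics/p.png",cv2.resize(a,(600,520)))
E
```

```text
(no output)
```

View pics/p.png

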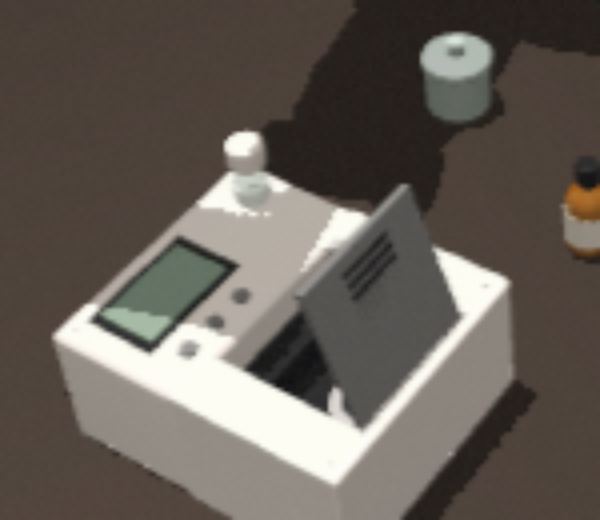

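The hatch stands steeply open with its ribs visible, and its top edge runs from scene pixel (215,253.7) to (242,226.7). I'll check that against 1.25 rad before handing in.

```bash
python3 - <<'E'
from h import *
c=cams.calibration("scene")
h=np.array([[.650,-.1335,.084],[.689,-.212,.084]]);u=np.array([.89,.457,0])
for a in (.9,1.1,1.25):
    p=h-u*.09*np.cos(a)+np.array([0,0,.09*np.sin(a)+.002])
    q=cv2.projectPoints(p,c['rvec'],c['tvec'],np.array([[c['fx'],0,c['cx']],[0,c['fy'],c['cy']],[0,0,1]]),None)[0]
    print(a,q.reshape(-1,2).round(1).tolist())
E
```

```text
0.9 [[231.3, 225.8], [204.8, 252.4]]
1.1 [[236.9, 225.0], [210.4, 251.9]]
1.25 [[241.7, 225.3], [215.3, 252.5]]
```

The edge matches 1.25 rad.

```bash
python3 -c "
from workcell import ticket
print(ticket.hand_in())"
```

```text
the job is handed in; nothing more can be done
None
```

The square hatch popped open after a single press (about 9 N at the last reading) and stood at about 1.25 rad, untouched for over 3 s; nothing else looked disturbed, and the job is handed in, though the hand-in gave no verdict.

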